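# Square a small canvas in the studio's corner board

## Robot

A 6-joint arm with a two-finger parallel gripper is mounted at the origin on the work surface. World frame = base frame: x ahead of the robot, y to its left, z up, the work surface at z = 0. Lengths are in m, angles in rad, forces in N, time in s.
With the tool pointing down it reaches from about 0.25 to 0.775 m from the base axis. Payload 8.9 kg.
Tool frame: the origin (TCP) lies midway between the tips of the shut fingers; the grasp point (between the pads) lies 19 mm behind it; z points along the fingers, y is the line along which they close (so a half turn about z gives the same grasp; the last joint's range is limited). The gripper opens to 85 mm and grips with 20 to 120 N. Pads are 22 mm wide; open, the fingers measure 114 mm over their backs; the gripper's body (76 mm by 85 mm) begins 54 mm behind the grasp point. The pads swing forward as they close: fully open they stand 13 mm farther back than shut.
Start: joints at [-1.455, 0.291, -0.153, 1.127, 0, 1.431], TCP at [0.132, -0.508, 0.231] pointing down, gripper open.
Joint ranges: [-2.52, 2.52], [-0.91, 1.74], [-1.3, 1.37], [-1.96, 2.02], [-1.52, 1.47], [-3.14, 3.14]. Speed limits (rad/s): [2.22, 2.22, 2.79, 3.14, 3.14, 3.14].

## Interface

Orientations are given as a 3x3 rotation matrix whose columns are the frame's x, y, z axes.
In Python, from cell import sensors, viewer, robot gives the robot as it stands.
- The arm moves only by the tool servo_tool, never from a script. Its argument "steps" is a list of rows, each a list of 3 entries, a list of its own where there are three numbers: the turn, a rotation vector about the tool's x, y, z in rad, then the shift along the tool's x, y, z in mm, then the closure, from -1 (fully open) to 1 (shut), so that 0 is half open. In form: [[[rx, ry, rz], [dx, dy, dz], gripper], ...]. A call has 1 to 12 rows; each row shifts and turns the commanded pose from where the row before left it, along the tool's axes as they then stand; what a row does not reach is not made up. A row lasts 1/8 s, in which the tool goes at most 62.5 mm and 10.7 degrees, less where a joint would pass 70% of its speed; a pose out of reach is approached as far as the arm can. A call with a gripper value outside its range is refused whole. The fingers move at their own pace and stop on an object; "grip_force" is the grip in N (left out, the last holds). Time passes only in rows, so rows that do not move let the fingers close. It gives the time, the measured TCP pose, the force, the opening and the grip force at its end, in the units of the state.
- sensors.get_state(): the state, without advancing time (a new reading comes with each control period).
- viewer.read_camera(name): name is "scene" or "side" or "wrist"; returns a dict with "color" (420x560x3 uint8, red, green, blue), "range_z" (420x560 float32, m along the optical axis (not along the pixel's ray), 0 where there is no reading), "fov_y" (degrees; the focal length in pixels is half the picture's height over the tangent of half this angle, whatever the lens; pixels are square), "cx", "cy" (the principal point, pixels), "rvec" (rotation vector, rad) and "tvec" (3), from world to camera coordinates, as OpenCV has them. Camera axes: x right, y down, z forward; pixel columns grow to the right and rows downward; lengths in m; the calibration is good to about 2 mm. A picture is of the moment at which its call begins.
- robot.job_done(): hands the job in; it is judged then, once.
The state is a dict: "time_s": time; "joint_pos": joint angles; "joint_vel": joint speeds; "joint_torque": joint torques, N m; "position": TCP position; "eef_rot": TCP orientation; "contact_force": force on the tool from outside, world axes, zero at the start; "moment": the same for the moment, N m; "width": finger opening in m; "gripper_force": force on a finger pad.
Only numpy, scipy, OpenCV 4.12 (cv2) and the standard library are available. Lean on these libraries where they do the work, as an engineer would, in place of code of your own. Each camera call takes 0.05 s, during which the arm holds its last target. There are 200 camera calls.

## Task

Push the small painted canvas along the board into the corner, so that it lies flush against both the far fence and the left fence, and push the sliding wooden stop up against the canvas's free right-hand edge to lock it there. Only push: the canvas must stay flat on the board and never be lifted, and the paint jars and the brush are to be left where they stand. Finish with the hand clear.

Things in the scene. Friction and masses are not known exactly. Their poses are not given: they have to be found in the camera images.
- board: Squaring board fixed to the table, turned -0.35 to +0.1 rad: grey laminate plate, top at z = 10 mm, x -150 to 150, y -240 to 170 mm from its origin (on the table surface). +x leads away from the robot to the far fence (inner face x = +130 mm, whole width), +y to the left fence (inner face y = +150 mm, whole depth). Dark wooden fences 20 mm thick, tops 40 mm above the table.
- canvas: Small rigid stretched canvas, green streaks, lying face up, loose on the board: 140 (x) x 180 (y) x 20 mm, 0.18 to 0.35 kg. Origin at the centre of its underside, 10 mm above the table; starts turned up to 0.28 rad either way from the board's axes. Home in the corner its origin is at board x = +60, y = +60 mm.
- stop (a joint): Travel in m of the sliding wooden stop along the board's +y, towards the left fence; 0 is all the way out (starts 0 to 0.03), 0.155 the end of travel. It stays where left; about 2.5 N moves it. At value q its inner face is at board y = -165 mm + q, so it touches a canvas that is home at q = 0.135.
- stop_outer (a point): Middle of the stop's outer (board -y) face, 28 mm above the table: the face to push. The stop is a block 60 (board x) x 40 (board y) x 35 mm tall, its bottom 1 mm above the plate, centred at board x = +60 mm, on a thin dark track line.
- stop_inner (a point): Middle of the stop's inner (board +y) face, the one that meets the canvas; 40 mm from stop_outer.
- white_jar: White paint jar standing on the near right part of the board, to be left alone: 60 mm across, 70 mm tall; origin at the centre of its underside.
- yellow_jar: Yellow paint jar with a white lid standing on the table to the left of the board, to be left alone: 68 mm across, 85 mm tall; origin at the centre of its underside.
- brush: Paint brush lying on the table beyond the far fence, to be left alone; origin under its middle.
Not all that is in view belongs to the job. Several things have the shape of the canvas; the one meant has the colours described above.

How it is judged:
At the end, for the whole second after the job is handed in: The canvas lies flat on the board, within 4 mm of both fences and within 0.03 rad of square to them, at rest; the stop's inner face is within 4 mm of the canvas's right-hand edge (x of canvas in the frame of board above 0.056 m and y of canvas in the frame of board above 0.056 m and angle between the x axis of canvas and the x axis of board, either way round below 0.03 rad and z of canvas in the frame of board below 0.012 m and angle between canvas's own z axis and vertical below 0.03 rad and y of stop_inner in the frame of canvas above -0.094 m and linear speed of canvas below 0.01 m/s); the robot touches nothing.
It fails at once if the canvas was lifted off or tipped up from the board (z of canvas in the frame of board above 0.02 m or angle between canvas's own z axis and vertical above 0.12 rad).
It fails at once if a jar or the brush was disturbed (distance of any of white_jar, yellow_jar from where it was at the start of the episode above 0.015 m or distance of brush from where it was at the start of the episode above 0.02 m).
It also fails if it takes over 67 s, if anything falls off the work surface, if the arm or the gripper's body presses on something with over 40 N, if the wrist force passes 120 N, or if a joint passes its speed limit or range.

## Working session

There is one attempt and no reset: what is moved stays moved. The work goes in short steps, Python scripts to look and compute and a tool call to move; the robot and the scene stay as the last step left them, time stands still between calls to the robot, and variables do not carry over. Pictures are saved under pics/ and viewed, at most 10 in all, crops included, and the job is handed in when it is done.

Besides the shell and the picture viewer there is one more tool, called as name(argument=value, ...) on one line, values as JSON. servo_tool: Moves the arm, as the interface text tells. Its arguments: {"type":"object","properties":{"steps":{"type":"array"},"grip_force":{"type":"number"}},"required":["steps"]}

```bash
mkdir -p pics
cat > h.py <<'E'
import numpy as np, cv2
from cell import sensors, viewer, robot
def cam(n):
    c=viewer.read_camera(n); H=c["color"].shape[0]; f=H/2/np.tan(np.radians(c["fov_y"])/2)
    c["K"]=np.array([[f,0,c["cx"]],[0,f,c["cy"]],[0,0,1]]); c["R"]=cv2.Rodrigues(np.array(c["rvec"],float))[0]; c["t"]=np.array(c["tvec"],float).ravel(); return c
def ray(c,uv,z):
    uv=np.atleast_2d(np.array(uv,float)); d=np.c_[uv,np.ones(len(uv))]@np.linalg.inv(c["K"]).T@c["R"]; o=-c["R"].T@c["t"]
    return o+d*((z-o[2])/d[:,2])[:,None]
def cloud(c):
    v,u=np.mgrid[:c["color"].shape[0],:c["color"].shape[1]]; 
    p=np.stack([u,v,np.ones_like(u)],-1)@np.linalg.inv(c["K"]).T*c["range_z"][...,None]
    return (p-c["t"])@c["R"]
def proj(c,p): 
    q=(np.atleast_2d(p)@c["R"].T+c["t"])@c["K"].T; return q[:,:2]/q[:,2:]
def save(c,n): cv2.imwrite("pics/"+n,c["color"][...,::-1])
E
python3 - <<'E'
from h import *
a=cam("scene");b=cam("side");save(a,"sc.png");save(b,"si.png")
for c in(a,b): print(c["fov_y"],-c["R"].T@c["t"],c["R"][2])
print(sensors.get_state())
E
```

```text
49.242193436405685 [ 0.96757481 -0.24810329  0.95610124] [-0.44325128  0.28131474 -0.85111122]
54.92263322846548 [ 0.37748488 -0.7268579   0.55135638] [ 0.16676173  0.81473319 -0.55533806]
{'time_s': 0.1, 'joint_pos': array([-1.45528707e+00,  2.91236828e-01, -1.54037718e-01,  1.12671171e+00,
        7.39816294e-06,  1.43151319e+00]), 'joint_vel': array([ 0.00022136, -0.00170735,  0.00406543, -0.00117031,  0.00098344,
       -0.00340181]), 'joint_torque': array([ 6.31423609e-04, -5.37979174e+01,  3.31917071e+01,  9.30620532e-03,
       -2.92184795e-04, -3.80977916e-09]), 'position': array([ 0.13229233, -0.50765348,  0.23078795]), 'eef_rot': array([[ 9.67715655e-01,  2.52044429e-01, -1.29793490e-04],
       [ 2.52044403e-01, -9.67714947e-01,  1.18285207e-03],
       [ 1.72528174e-04, -1.17737819e-03, -9.99999292e-01]]), 'contact_force': array([-0.69844601, -0.4540551 ,  0.22933779]), 'moment': array([-0.08203597, -0.06596033, -0.02147902]), 'gripper_force': 0.0, 'width': 0.08523596324930884}
```

View pics/sc.png

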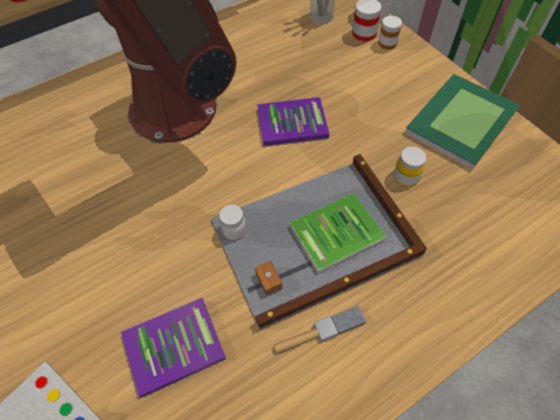

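View pics/si.png

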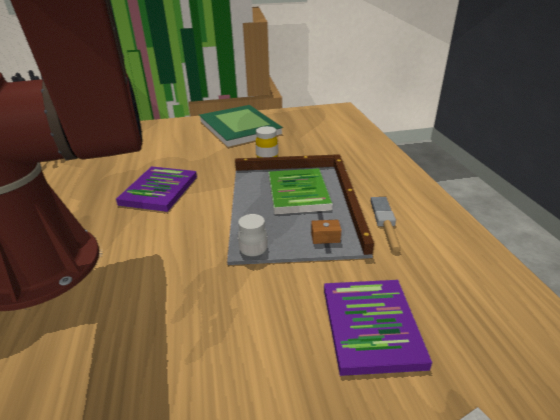

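The scene shows the board in the middle: far fence from (262,318) to (420,248), left fence from (360,160) to (420,248), and the green canvas at (338,232). The stop is at (268,277), the white jar at (232,222) and the yellow jar at (410,166). The purple canvases are decoys.

```bash
cat > m.py <<'E'
from h import *
def canvas(c):
    hsv=cv2.cvtColor(c["color"],cv2.COLOR_RGB2HSV); P=cloud(c)
    B=np.load("board.npy")
    q=(P[...,:2]-B[:2])@np.array([[np.cos(B[2]),-np.sin(B[2])],[np.sin(B[2]),np.cos(B[2])]])
    m=(P[...,2]>.024)&(P[...,2]<.036)&(abs(q[...,0])<.129)&(q[...,1]<.149)&(q[...,1]>-.13)&(hsv[...,0]>30)&(hsv[...,0]<85)&(hsv[...,1]>60)
    m=cv2.morphologyEx(m.astype(np.uint8),cv2.MORPH_OPEN,np.ones((3,3)))
    m=cv2.morphologyEx(m,cv2.MORPH_CLOSE,np.ones((9,9)))
    k=max(cv2.findContours(m,0,2)[0],key=cv2.contourArea)[:,0]
    g=ray(c,k,.03)[:,:2]-B[:2]; R=np.array([[np.cos(B[2]),-np.sin(B[2])],[np.sin(B[2]),np.cos(B[2])]])
    (x,y),(w,h),a=cv2.minAreaRect((g@R*1000).astype(np.float32))
    a=(a+45)%90-45
    return x,y,sorted((w,h)),np.radians(a),cv2.boxPoints(((x,y),(w,h),a)).round()
E
python3 - <<'E'
from h import *
a=cam("scene");P=cloud(a);hsv=cv2.cvtColor(a["color"],cv2.COLOR_RGB2HSV)
near=(P[...,0]>.3)&(P[...,0]<.85)&(abs(P[...,1])<.35)
# fence tops: dark wood at z~.04
f=near&(abs(P[...,2]-.04)<.004)&(hsv[...,2]<110)&((hsv[...,0]<20)|(hsv[...,0]>170))
n,l,s,_=cv2.connectedComponentsWithStats(f.astype(np.uint8))
L=1+np.argmax(s[1:,4]); print(s[1:][s[1:,4]>80])
m=(l==L)
k=cv2.findContours(cv2.morphologyEx(m.astype(np.uint8),cv2.MORPH_CLOSE,np.ones((5,5))),0,2)[0]
k=max(k,key=cv2.contourArea)[:,0]; g=ray(a,k,.04)[:,:2]
(x,y),(w,h),ang=cv2.minAreaRect((g*1000).astype(np.float32))
print("outer rect",x,y,w,h,ang); bp=cv2.boxPoints(((x,y),(w,h),ang)); print(bp)
# outer corner = farthest along both; board axes
th=np.radians((ang+45)%90-45); ex=np.array([np.cos(th),np.sin(th)]);ey=np.array([-ex[1],ex[0]])
gx=g@ex;gy=g@ey
print("th",th,"x range",gx.min(),gx.max(),"y",gy.min(),gy.max())
o=ex*(gx.max()-.150)+ey*(gy.max()-.170)
np.save("board.npy",np.r_[o,th]); print("board",o,th)
from m import canvas
print(canvas(a))
b=cam("side");print(canvas(b))
# objects: stop, jars in board frame
for c in (a,b):
  P=cloud(c);q=(P[...,:2]-o); q=np.stack([q@ex,q@ey],-1)
  h=cv2.cvtColor(c["color"],cv2.COLOR_RGB2HSV)
  st=(abs(P[...,2]-.046)<.003)&(abs(q[...,0]-.06)<.05)&(q[...,1]<-.05)&(q[...,1]>-.25)
  print("stop",st.sum(),np.percentile(q[st],[2,98],axis=0))
  for nm,z,box in(("wj",.07,(q[...,0]<.05)&(q[...,0]>-.2)&(q[...,1]<0)&(q[...,1]>-.3)),("yj",.085,(q[...,1]>.17)&(q[...,1]<.4)&(abs(q[...,0])<.2))):
    t=(abs(P[...,2]-z)<.004)&box
    if t.sum(): print(nm,t.sum(),np.percentile(q[t],[2,98],axis=0))
E
```

```text
[[ 255  155  171  170 2283]]
outer rect 570.1603393554688 88.55931091308594 408.0452880859375 298.7808532714844 81.06430053710938
[[ 390.893    -89.78296]
 [ 686.04767 -136.19138]
 [ 749.4277   266.90158]
 [ 454.273    313.31   ]]
th -0.15595737659613026 x range 0.4000944318996595 0.6988753105598644 y -0.027977459110545336 0.38006781567391473
board [0.57484274 0.12226371] -0.15595737659613026
(15.217395782470703, 16.35924530029297, [138.50582885742188, 178.0263671875], np.float64(0.05033185126141013), array([[-58., 102.],
       [-49., -76.],
       [ 89., -69.],
       [ 80., 109.]], dtype=float32))
(14.069465637207031, 14.7103271484375, [138.56732177734375, 178.55291748046875], np.float64(0.04741733353750864), array([[-59., 101.],
       [-51., -78.],
       [ 88., -71.],
       [ 79., 107.]], dtype=float32))
stop 419 [[ 0.02978135 -0.19586825]
 [ 0.08769777 -0.15782112]]
wj 41 [[-0.09617038 -0.22354932]
 [-0.07112539 -0.1784722 ]]
yj 365 [[-0.08650839  0.23332047]
 [-0.03319821  0.2864446 ]]
stop 321 [[ 0.02887853 -0.19817142]
 [ 0.08607107 -0.15976932]]
wj 83 [[-0.12297476 -0.22630104]
 [-0.07388522 -0.20583333]]
yj 135 [[-0.08683743  0.23085565]
 [-0.03360589  0.2871287 ]]
```

servo_tool(steps=[[[0, 0, -0.17], [0, 0, 0], -1], [[0, 0, -0.17], [0, 0, 0], -1], [[0, 0, -0.17], [0, 0, 0], -1], [[0, 0, -0.17], [0, 0, 0], -1], [[0, 0, -0.17], [0, 0, 0], -1], [[0, 0, -0.17], [0, 0, 0], -1], [[0, 0, -0.17], [0, 0, 0], -1], [[0, 0, -0.17], [0, 0, 0], -1], [[0, 0, -0.17], [0, 0, 0], -1], [[0, 0, -0.17], [0, 0, 0], -1], [[0, 0, -0.17], [0, 0, 0], -1], [[0, 0, -0.17], [0, 0, 0], -1]])

```text
time_s: 1.7
position: [0.1323, -0.5079, 0.2311]
eef_rot: [[-0.667, 0.745, -0.0], [0.745, 0.667, 0.0], [0.0, 0.0, -1.0]]
contact_force: [-0.0, 0.6, 0.8]
width: 0.0858
gripper_force: 0.0
```

servo_tool(steps=[[[0, 0, -0.17], [0, 0, 0], -1], [[0, 0, -0.17], [0, 0, 0], -1], [[0, 0, -0.17], [0, 0, 0], -1], [[0, 0, -0.18], [0, 0, 0], -1], [[0, 0, 0], [-15, 44, 0], -1], [[0, 0, 0], [-15, 44, 0], -1], [[0, 0, 0], [-15, 44, 0], -1], [[0, 0, 0], [-15, 44, 0], -1], [[0, 0, 0], [-15, 44, 0], -1], [[0, 0, 0], [-15, 44, 0], -1], [[0, 0, 0], [-15, 44, 0], -1], [[0, 0, 0], [-15, 44, 0], -1]])

```text
time_s: 3.2
position: [0.3063, -0.1778, 0.2314]
eef_rot: [[-0.988, 0.156, 0.0], [0.156, 0.988, -0.0], [-0.0, -0.0, -1.0]]
contact_force: [0.8, 1.2, -0.4]
width: 0.0857
gripper_force: 0.0
```

servo_tool(steps=[[[0, 0, 0], [-15, 44, 0], -1], [[0, 0, 0], [-15, 44, 0], -1], [[0, 0, 0], [-15, 44, 0], -1], [[0, 0, 0], [-15, 44, 0], -1], [[0, 0, 0], [-15, 44, 0], -1], [[0, 0, 0], [-15, 44, 0], -1], [[0, 0, 0], [-15, 44, 0], -1], [[0, 0, 0], [-15, 44, 0], -1], [[0, 0, 0], [0, 0, 0], -1], [[0, 0, 0], [0, 0, 0], -1]])

```text
time_s: 4.45
position: [0.4788, 0.1497, 0.231]
eef_rot: [[-0.988, 0.156, -0.001], [0.156, 0.988, -0.0], [0.001, -0.001, -1.0]]
contact_force: [-0.6, 0.2, 1.2]
width: 0.0853
gripper_force: 0.0
```

```bash
cat > tp.py <<'E'
from h import *
def tcp():
    s=sensors.get_state();B=np.load("board.npy");R=np.array([[np.cos(B[2]),-np.sin(B[2])],[np.sin(B[2]),np.cos(B[2])]])
    x=s["eef_rot"][:,0]
    print("t",s["time_s"],"TCP board mm",((s["position"][:2]-B[:2])@R*1000).round(1),"z",s["position"][2]*1000,"yaw err",(np.arctan2(-x[1],-x[0])-B[2]).round(4),"F",(s["contact_force"][:2]@R).round(1),s["contact_force"][2].round(1), "w",s["width"],"tilt",s["eef_rot"][:2,2],"j",s["joint_pos"].round(2))
E
python3 - <<'E'
from tp import *
tcp()
from m import canvas
w=cam("wrist");save(w,"w1.png")
for n in("side","scene"):print(canvas(cam(n)))
E
```

```text
t 4.45 TCP board mm [-99.1  12.2] z 230.98127413447938 yaw err -0.0003 F [-0.6  0.1] 1.2 w 0.08530238799341662 tilt [-0.00095641 -0.0003974 ] j [ 0.16  0.25 -0.21  1.11 -0.    0.31]
(14.134605407714844, 14.627418518066406, [138.6912384033203, 178.49502563476562], np.float64(0.04556367771146182), array([[-59., 101.],
       [-51., -78.],
       [ 87., -71.],
       [ 79., 107.]], dtype=float32))
(15.211071014404297, 16.358932495117188, [138.4931640625, 178.0263671875], np.float64(0.050331855422599325), array([[-58., 102.],
       [-49., -76.],
       [ 89., -69.],
       [ 80., 109.]], dtype=float32))
```

View pics/w1.png

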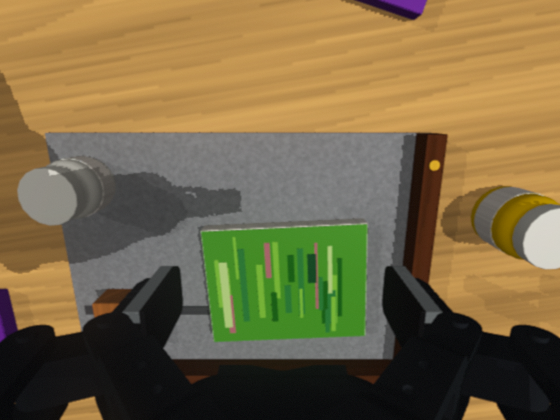

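Seen from the wrist: the canvas spans (203,228)–(367,340), and the near strip of the board (rows 135–225) is clear between the jar at (60,190) and the left fence at x≈430. Next I lower the open fingers onto that strip.

servo_tool(steps=[[[0, 0, 0], [0, 3, 40], -1], [[0, 0, 0], [0, 0, 45], -1], [[0, 0, 0], [0, 0, 45], -1], [[0, 0, 0], [0, 0, 40], -1], [[0, 0, 0], [0, 0, 30], -1], [[0, 0, 0], [0, 0, 15], -1], [[0, 0, 0], [0, 0, 10], -1], [[0, 0, 0], [0, 0, 0], -1], [[0, 0, 0], [0, 0, 0], -1]])

```text
time_s: 5.72
position: [0.4805, 0.1529, 0.0071]
eef_rot: [[-0.988, 0.156, 0.001], [0.156, 0.988, 0.0], [-0.001, 0.0, -1.0]]
contact_force: [1.1, -0.0, -0.3]
width: 0.0855
gripper_force: 0.0
```

servo_tool(steps=[[[0, 0, 0], [-7, 0, 0], -1], [[0, 0, 0], [-7, 0, 0], -1], [[0, 0, 0], [-7, 0, 0], -1], [[0, 0, 0], [-6, 0, 0], -1], [[0, 0, 0], [-6, 0, 0], -1], [[0, 0, 0], [-5, 0, 0], -1], [[0, 0, 0], [-5, 0, 0], -1], [[0, 0, 0], [0, 0, 0], -1]])

```text
time_s: 6.72
position: [0.5229, 0.1459, 0.0063]
eef_rot: [[-0.988, 0.156, 0.001], [0.156, 0.988, -0.0], [-0.001, -0.0, -1.0]]
contact_force: [-0.6, 0.2, -0.5]
width: 0.0855
gripper_force: 0.0
```

Run:
```python
from tp import *
tcp()
from m import canvas
for n in("side","scene"):
  c=cam(n);print(canvas(c))
save(c,"s2.png")
```

```text
t 6.725 TCP board mm [-55.   15.3] z 6.282873566491081 yaw err -0.0012 F [-0.6  0.1] -0.5 w 0.08547506018358893 tilt [ 0.00062374 -0.00026192] j [ 0.14  0.55 -0.41  0.61 -0.    0.29]
(26.52685546875, 11.497184753417969, [137.7806854248047, 178.8226318359375], np.float64(-0.006703176463729443), array([[-62.,  81.],
       [-63., -57.],
       [115., -58.],
       [116.,  80.]], dtype=float32))
(27.032623291015625, 13.132919311523438, [139.04383850097656, 178.34312438964844], np.float64(-0.0002593918901737178), array([[-62.,  83.],
       [-62., -56.],
       [116., -56.],
       [116.,  83.]], dtype=float32))
```

View pics/s2.png

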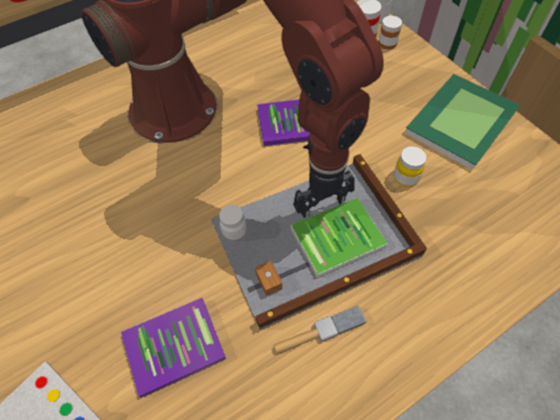

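The canvas is squaring up against the fingers at (320,205). It is now at board x≈27 with its angle near 0, so I push on to the far fence.

servo_tool(steps=[[[0, 0, 0], [-5, 0, 0], -1], [[0, 0, 0], [-5, 0, 0], -1], [[0, 0, 0], [-5, 0, 0], -1], [[0, 0, 0], [-5, 0, 0], -1], [[0, 0, 0], [-5, 0, 0], -1], [[0, 0, 0], [-5, 0, 0], -1], [[0, 0, 0], [-3, 0, 0], -1], [[0, 0, 0], [-2, 0, 0], -1], [[0, 0, 0], [0, 0, 0], -1]])

```text
time_s: 7.95
position: [0.5539, 0.141, 0.0059]
eef_rot: [[-0.988, 0.156, -0.005], [0.156, 0.988, 0.001], [0.005, -0.0, -1.0]]
contact_force: [-10.9, 2.0, 7.7]
width: 0.0852
gripper_force: 5.8
```

Run:
```python
from tp import *
tcp()
from m import canvas
for n in("side","scene"):
  c=cam(n);print(canvas(c)[:4])
```

```text
t 7.95 TCP board mm [-23.6  15.2] z 5.921040893071164 yaw err -0.0003 F [-11.1   0.3] 7.7 w 0.08520783071025563 tilt [-0.00536794  0.00065781] j [ 0.12  0.6  -0.32  0.66  0.    0.28]
(58.347900390625, 11.345939636230469, [138.9190673828125, 178.8299102783203], np.float64(-0.009043828745800085))
(56.69779968261719, 13.075302124023438, [136.54525756835938, 177.8760986328125], np.float64(-0.00034554515143778115))
```

servo_tool(steps=[[[0, 0, 0], [8, 0, 0], -1], [[0, 0, 0], [12, 0, 0], -1], [[0, 0, 0], [0, 0, -40], -1], [[0, 0, 0], [0, 0, -50], -1], [[0, 0, 0], [0, 0, -50], 1], [[0, 0, 0], [-17, -40, 0], 1], [[0, 0, 0], [-17, -41, 0], 1], [[0, 0, 0], [-17, -41, 0], 1], [[0, 0, 0], [-17, -41, 0], 1], [[0, 0, 0], [-18, -41, 0], 1], [[0, 0, 0], [-18, -41, 0], 1], [[0, 0, 0], [0, 0, 0], 1]])

```text
time_s: 9.55
position: [0.602, -0.1173, 0.1462]
eef_rot: [[-0.987, 0.16, 0.001], [0.16, 0.987, -0.001], [-0.001, -0.001, -1.0]]
contact_force: [-0.1, 0.5, 0.4]
width: 0.0001
gripper_force: 0.0
```

Run:
```python
from tp import *
tcp()
from m import canvas
w=cam("wrist");save(w,"w2.png");print(canvas(w)[:4])
for n in("side","scene"):
  c=cam(n);print(canvas(c)[:4])
```

```text
t 9.55 TCP board mm [  64.  -232.5] z 146.17332721180037 yaw err -0.0044 F [-0.2  0.5] 0.4 w 8.881944053933111e-05 tilt [ 0.00098017 -0.00094628] j [-0.31  0.51 -0.05  1.01 -0.   -0.15]
(57.918190002441406, -38.76487731933594, [75.61195373535156, 139.0867919921875], np.float64(0.013965799848700469))
(57.61132049560547, 11.304862976074219, [140.0990447998047, 178.68191528320312], np.float64(-0.004828311056313659))
(56.932769775390625, 12.965370178222656, [136.04910278320312, 178.0774383544922], np.float64(-0.0008270446765241074))
```

View pics/w2.png

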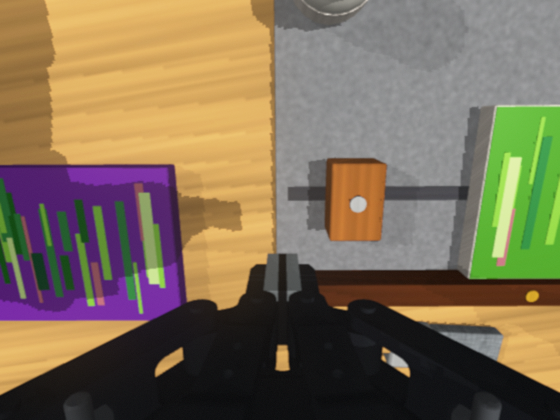

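The wrist view shows the stop at (357,200), with the closed fingers at (283,255) outside it, clear of the decoy and the jar. I descend and push the stop.

servo_tool(steps=[[[0, 0, 0.004], [4, 0, 35], 1], [[0, 0, 0], [0, 0, 40], 1], [[0, 0, 0], [0, 0, 30], 1], [[0, 0, 0], [0, 0, 17], 1], [[0, 0, 0], [0, 0, 0], 1], [[0, 0, 0], [0, 8, 0], 1], [[0, 0, 0], [0, 8, 0], 1], [[0, 0, 0], [0, 8, 0], 1], [[0, 0, 0], [0, 8, 0], 1], [[0, 0, 0], [0, 8, 0], 1], [[0, 0, 0], [0, 8, 0], 1], [[0, 0, 0], [0, 8, 0], 1]])

```text
time_s: 11.2
position: [0.6068, -0.0582, 0.0243]
eef_rot: [[-0.987, 0.16, 0.0], [0.16, 0.987, -0.0], [-0.0, -0.0, -1.0]]
contact_force: [1.3, -3.0, 1.8]
width: 0.0001
gripper_force: 1.5
```

servo_tool(steps=[[[0, 0, 0], [0, 8, 0], 1], [[0, 0, 0], [0, 8, 0], 1], [[0, 0, 0], [0, 8, 0], 1], [[0, 0, 0], [0, 8, 0], 1], [[0, 0, 0], [0, 5, 0], 1], [[0, 0, 0], [0, 5, 0], 1], [[0, 0, 0], [0, 5, 0], 1], [[0, 0, 0], [0, 5, 0], 1], [[0, 0, 0], [0, 0, 0], 1]])

```text
time_s: 12.32
position: [0.6148, -0.0066, 0.0242]
eef_rot: [[-0.987, 0.16, -0.0], [0.16, 0.987, 0.001], [0.0, 0.001, -1.0]]
contact_force: [0.1, -0.8, -0.3]
width: -0.0005
gripper_force: 0.6
```

Run:
```python
from tp import *
tcp()
from m import canvas
for n in("side","scene"):
  c=cam(n);print(canvas(c)[:4])
```

```text
t 12.325 TCP board mm [  59.5 -121.1] z 24.19318572179918 yaw err -0.0043 F [ 0.2 -0.8] -0.3 w -0.0004860444339726917 tilt [-0.00021177  0.00071266] j [-0.13  0.64 -0.18  0.75  0.    0.03]
(24.603458404541016, 19.862991333007812, [74.22853088378906, 177.62408447265625], np.float64(-0.007199589690920213))
(56.91511535644531, 22.286544799804688, [136.3019561767578, 178.04461669921875], np.float64(-0.002907639278148512))
```

servo_tool(steps=[[[0, 0, 0], [0, 5, 0], 1], [[0, 0, 0], [0, 5, 0], 1], [[0, 0, 0], [0, 5, 0], 1], [[0, 0, 0], [0, 5, 0], 1], [[0, 0, 0], [0, 5, 0], 1], [[0, 0, 0], [0, 5, 0], 1], [[0, 0, 0], [0, 5, 0], 1], [[0, 0, 0], [0, 3, 0], 1], [[0, 0, 0], [0, 2, 0], 1], [[0, 0, 0], [0, 0, 0], 1]])

```text
time_s: 13.68
position: [0.6208, 0.0323, 0.0241]
eef_rot: [[-0.987, 0.16, -0.001], [0.16, 0.987, -0.0], [0.001, -0.0, -1.0]]
contact_force: [-2.4, -4.2, -0.0]
width: 0.0
gripper_force: 2.5
```

Run:
```python
from tp import *
tcp()
from m import canvas
for n in("side","scene"):
  c=cam(n);print(canvas(c)[:4])
```

```text
t 13.675 TCP board mm [ 59.4 -81.8] z 24.093774456222565 yaw err -0.0048 F [-1.7 -4.6] -0.0 w 4.8779017559751615e-05 tilt [-0.00096077 -0.00031593] j [-0.07  0.65 -0.16  0.77 -0.    0.1 ]
(22.759719848632812, 59.22596740722656, [74.88136291503906, 177.6121368408203], np.float64(-0.03671367299755986))
(56.973350524902344, 61.03663635253906, [135.96900939941406, 177.41033935546875], np.float64(0.0010435951082743585))
```

servo_tool(steps=[[[0, 0, 0], [0, 2, 0], 1], [[0, 0, 0], [0, 1, 0], 1], [[0, 0, 0], [0, 1, 0], 1], [[0, 0, 0], [0, 0, 0], 1]])

```text
time_s: 14.28
position: [0.6208, 0.0325, 0.0242]
eef_rot: [[-0.987, 0.163, -0.002], [0.163, 0.987, -0.007], [0.001, -0.007, -1.0]]
contact_force: [-7.1, -21.0, 2.6]
width: 0.0001
gripper_force: 10.8
```

servo_tool(steps=[[[0, 0, 0], [0, -10, 0], 1], [[0, 0, 0], [0, -12, 0], 1], [[0, 0, 0], [0, 0, -40], 1], [[0, 0, 0], [0, 0, -50], 1], [[0, 0, 0], [0, 0, -50], 1], [[0, 0, 0], [50, 0, 0], 1], [[0, 0, 0], [50, 0, 0], 1], [[0, 0, 0], [50, 0, 0], 1], [[0, 0, 0], [0, 0, 0], 1], [[0, 0, 0], [0, 0, 0], 1]])

```text
time_s: 15.52
position: [0.4716, 0.0385, 0.1649]
eef_rot: [[-0.987, 0.16, 0.002], [0.16, 0.987, 0.0], [-0.002, 0.001, -1.0]]
contact_force: [0.1, 0.1, 0.3]
width: 0.0
gripper_force: 0.0
```

Run:
```python
from tp import *
tcp()
from m import canvas
w=cam("wrist");a=cam("scene");s=cam("side")
for c in(w,a,s):
  print(canvas(c)[:4])
i=np.hstack([cv2.resize(a["color"][140:340,200:440],(480,400)),cv2.resize(s["color"][140:270,220:376],(480,400))])
cv2.imwrite("pics/f.png",cv2.resize(i,(800,333))[...,::-1]); save(w,"w3.png")
```

```text
t 15.525 TCP board mm [-89.  -98.8] z 164.9306844378224 yaw err -0.0047 F [0.  0.1] 0.3 w 3.3503902856043035e-05 tilt [0.00234411 0.00039767] j [-0.07  0.24 -0.4   0.92  0.    0.09]
(39.85467529296875, 62.634315490722656, [102.82301330566406, 180.0732879638672], np.float64(-0.0049163285303407776))
(57.24005126953125, 61.17970657348633, [136.65115356445312, 177.6699676513672], np.float64(-6.0853230908310595e-05))
(57.945091247558594, 58.7005500793457, [139.9894256591797, 177.07156372070312], np.float64(-0.0005672533121868778))
```

View pics/f.png

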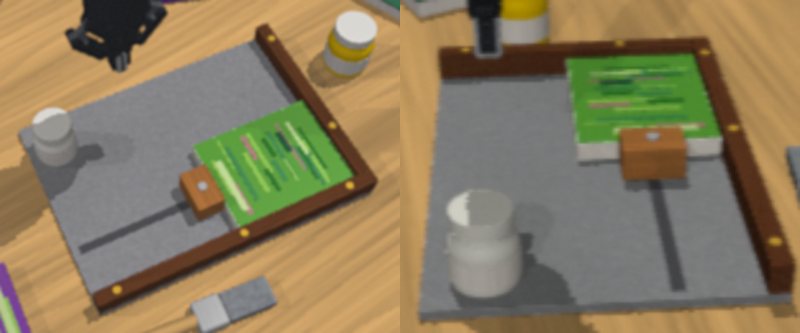

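View pics/w3.png

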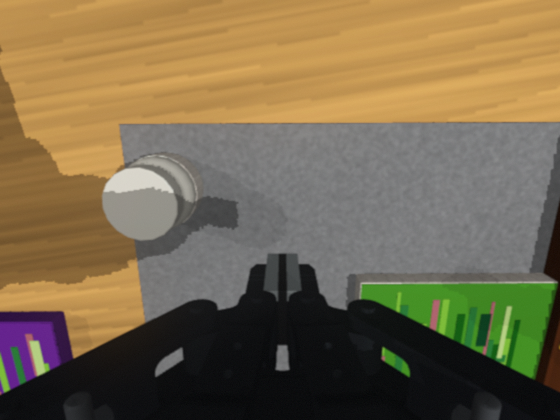

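Both views show the canvas in the corner with the stop against it. The x reading (57–58 mm) is close to the limit, so I make one firm confirming push towards the far fence.

servo_tool(steps=[[[0, 0, -0.005], [-10, 40, 0], -1], [[0, 0, 0], [-10, 40, 0], -1], [[0, 0, 0], [-10, 40, 0], -1], [[0, 0, 0], [-9, 39, 0], -1], [[0, 0, 0], [0, 0, 40], -1], [[0, 0, 0], [0, 0, 50], -1], [[0, 0, 0], [0, 0, 45], -1], [[0, 0, 0], [0, 0, 23], -1], [[0, 0, 0], [0, 0, 0], -1], [[0, 0, 0], [-10, 0, 0], -1], [[0, 0, 0], [-10, 0, 0], -1], [[0, 0, 0], [0, 0, 0], -1]])

```text
time_s: 17.18
position: [0.5555, 0.1863, 0.0073]
eef_rot: [[-0.988, 0.156, 0.003], [0.156, 0.988, 0.0], [-0.002, 0.001, -1.0]]
contact_force: [0.2, 0.6, 0.2]
width: 0.0852
gripper_force: 0.0
```

servo_tool(steps=[[[0, 0, 0], [-4, 0, 0], -1], [[0, 0, 0], [-3, 0, 0], -1], [[0, 0, 0], [-2, 0, 0], -1], [[0, 0, 0], [-2, 0, 0], -1], [[0, 0, 0], [0, 0, 0], -1]])

```text
time_s: 17.8
position: [0.5608, 0.1849, 0.0058]
eef_rot: [[-0.988, 0.155, -0.006], [0.155, 0.988, 0.0], [0.006, -0.001, -1.0]]
contact_force: [-11.9, 1.0, 8.4]
width: 0.0853
gripper_force: 6.0
```

Run:
```python
from tp import *
tcp()
```

```text
t 17.8 TCP board mm [-23.6  59.7] z 5.783834856092962 yaw err 0.0007 F [-11.9  -0.9] 8.4 w 0.08530669173651809 tilt [-0.00630105  0.00038104] j [ 0.19  0.63 -0.26  0.69  0.    0.35]
```

servo_tool(steps=[[[0, 0, 0], [-2, 0, 0], -1], [[0, 0, 0], [-2, 0, 0], -1], [[0, 0, 0], [0, 0, 0], -1]])

```text
time_s: 18.18
position: [0.5607, 0.1848, 0.0054]
eef_rot: [[-0.988, 0.154, -0.013], [0.154, 0.988, 0.001], [0.013, -0.001, -1.0]]
contact_force: [-25.2, 4.9, 18.4]
width: 0.0857
gripper_force: 13.0
```

servo_tool(steps=[[[0, 0, 0], [10, 0, 0], -1], [[0, 0, 0], [12, 0, 0], -1], [[0, 0, 0], [0, 0, -40], -1], [[0, 0, 0], [0, 0, -50], -1], [[0, 0, 0], [0, 0, -50], -1], [[0, 0, 0], [40, 0, 0], -1], [[0, 0, 0], [40, 0, 0], -1], [[0, 0, 0], [0, 0, 0], -1], [[0, 0, 0], [0, 0, 0], -1]])

```text
time_s: 19.3
position: [0.4682, 0.1999, 0.1467]
eef_rot: [[-0.988, 0.155, 0.002], [0.155, 0.988, 0.0], [-0.001, 0.0, -1.0]]
contact_force: [1.4, -0.0, 0.0]
width: 0.0852
gripper_force: 0.0
```

Run:
```python
from tp import *
tcp()
from m import canvas
a=cam("scene");s=cam("side");B=np.load("board.npy");R=np.array([[np.cos(B[2]),-np.sin(B[2])],[np.sin(B[2]),np.cos(B[2])]])
for c in(a,s):
  print(canvas(c)[:4])
  P=cloud(c);q=(P[...,:2]-B[:2])@R
  st=(abs(P[...,2]-.046)<.003)&(abs(q[...,0]-.06)<.05)&(q[...,1]<0)&(q[...,1]>-.25)
  print("stop",np.percentile(q[st],[2,98],axis=0))
save(a,"end.png")
```

```text
t 19.3 TCP board mm [-117.4   60.2] z 146.65122281391916 yaw err 0.0003 F [1.4 0.2] 0.0 w 0.08523817791421331 tilt [0.00153439 0.00023833] j [ 0.26  0.33 -0.34  0.9  -0.    0.42]
(56.94775390625, 61.148284912109375, [136.06655883789062, 177.6071014404297], np.float64(-6.0853230908310595e-05))
stop [[ 0.03002852 -0.0677509 ]
 [ 0.08722096 -0.02900711]]
(57.778587341308594, 58.94568634033203, [140.29171752929688, 177.5742950439453], np.float64(-0.0007775098802486335))
stop [[ 0.02907326 -0.07046182]
 [ 0.08592264 -0.03155344]]
```

View pics/end.png

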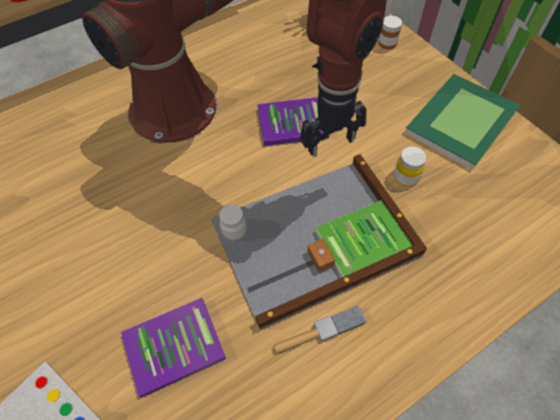

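The canvas sits in the corner at (365,240), with the stop at (320,253) against it. It didn't move under 25 N, so it is flush. The jars and brush haven't moved and the hand is clear.

```bash
python3 -c "
from cell import robot; print(robot.job_done())"
```

```text
the job is handed in; nothing more can be done
None
```

I pushed the canvas into the corner against both fences and the stop against its right edge, then handed the job in with the hand clear and the jars and brush in place; no verdict was returned.

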